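# Set the hem gauge one hole longer

## Task

The blue hem gauge on the counter is set one size too short. Press its red spring pin down flush with the sleeve and slide the sleeve outwards, away from the foot, until the pin springs fully up again in the next hole, and no farther. Do it gently (never push on the gauge with more than about 25 N), let go, and leave the things round it where they are.

Things in the scene. Friction and masses are not known exactly. Their poses are not given: they have to be found in the camera images.
- hem_gauge: Telescopic hem gauge screwed to the counter: dark foot plate (100x110x12), grey block (71 high), a steel rail inside a blue rectangular sleeve with an aluminium stop plate on its outer end. Origin on the counter straight below the red pin; x axis along the rail outwards (foot to stop plate), z up. Foot and block are centred at x = -202 mm. It is thin: more than about 25 N is too rough.
- sleeve (a joint): How far the sleeve has slid outwards, m. 0: pin centred in the outermost hole (start, 2 mm play either way). The next hole, in the steel strip, comes over the pin somewhere between 0.052 and 0.080 (also 2 mm play); the last hole is at 0.133. While the pin is up the sleeve is locked. It slides with about 2 N of friction.
- pin (a joint): How far the smooth red pin is pressed down, m. 0: up, 9 mm proud of the sleeve's top; 0.009: flush; 0.013: held under the sleeve's wall. 18 mm across, top 5 mm a cone to 5 mm across. Spring: 5 N to start, 11 N flush. Only about flush (1 mm or less proud) does a 10 to 20 N push outwards drive the sleeve over the cone; at the next hole it springs up and stops the sleeve hard.
- pin_top (a point): Centre of the red pin's top (moves down with the pin; fixed along the rail).
- first_hole (a point): Centre of the outermost of three square 22 mm holes in the sleeve's top (the pin stands in it at the start), level with that top, 64 mm above the counter. Moves with the sleeve. Sleeve: from 160 mm inwards to 60 mm outwards of it, 50 mm wide, wall 4 mm. The next hole is in a steel strip let flush into the sleeve and clamped differently each time, 52 to 80 mm inwards; the last is 133 mm inwards.
- thumb_ledge (a point): Middle of the inner face (towards the pin) of a black ledge across the sleeve, 14 mm outwards of the first hole's centre, 8 mm above the sleeve's top; moves with the sleeve. Ledge 6 thick, 44 wide, 15 mm high: a finger that presses the pin can push it along.
- tape_measure: Bystander: yellow tape measure, 74 x 33 x 62 mm, origin under its centre; loose.
- tag_roll: Bystander: pink roll of tags, 67 mm across, 28 mm high, origin under its centre; loose.
- ink_pad: Bystander: green and black ink pad, 57 x 73 x 18 mm, origin under its centre; loose.
- stop_plate (a point): Centre of the aluminium stop plate (8 x 90 mm, 6 to 84 mm above the counter) on the sleeve's outer end, 64 mm outwards of the first hole; moves with the sleeve.

How it is judged:
On the way, in this order (a step that is already met when the one before it is completed fails the run):
1. the pin is pressed flush by the fingers while the sleeve is still at its first hole (value of joint pin above 0.0075 m and value of joint sleeve below 0.008 m and contact force between the fingers and hem_gauge above 3 N), for 0.05 s.
2. the pin has sprung fully up in the next hole (value of joint sleeve between 0.048 and 0.084 m and value of joint pin below 0.0015 m), for 0.1 s.
At the end, for the whole second after the job is handed in: The sleeve stands at rest one hole farther out (wherever that hole is clamped, 48 to 84 mm), the pin is fully up in that hole (within 1.5 mm), and the tape measure, tag roll and ink pad are within 20 mm of where they were (all of step 2 and velocity of joint sleeve below 0.01 m/s and distance of each of tape_measure, tag_roll, ink_pad from where it was at the start of the episode below 0.02 m); the robot touches nothing.
It fails at once if the sleeve is slid more than 94 mm, beyond the next hole (value of joint sleeve above 0.094 m).
It fails at once if the gauge is pushed with more than 40 N (contact force between any of the fingers, the arm and hem_gauge above 40 N).
It fails at once if a bystander is shoved more than 20 mm (distance of any of tape_measure, tag_roll, ink_pad from where it was at the start of the episode above 0.02 m).
It also fails if it takes over 34 s, if anything falls off the work surface, if the arm or the gripper's body presses on something with over 40 N, if the wrist force passes 120 N, or if a joint passes its speed limit or range.

## Robot

A 6-joint arm with a two-finger parallel gripper is mounted at the origin on a cart in front of the work surface, level with it; the furniture and walls round the work are solid. World frame = base frame: x ahead of the robot, y to its left, z up, the work surface at z = 0. Lengths are in m, angles in rad, forces in N, time in s.
With the tool pointing down it reaches from about 0.275 to 0.725 m from the base axis. Payload 15.9 kg.
Tool frame: the origin (TCP) lies midway between the tips of the shut fingers; the grasp point (between the pads) lies robot.grip_depth behind it (robot.grip_depth is the distance from the TCP to the grasp point, in m); z points along the fingers, y is the line along which they close (so a half turn about z gives the same grasp; the last joint's range is limited). The gripper opens to 85 mm and grips with 20 to 120 N. Pads are 22 mm wide; open, the fingers measure 114 mm over their backs; the gripper's body (76 mm by 85 mm) begins 54 mm behind the grasp point. The pads swing forward as they close: fully open they stand 13 mm farther back than shut.
Start: joints at [-1.131, 0.213, -0.034, 1.323, 0, 1.571], TCP at [0.213, -0.452, 0.231] pointing down, gripper open.
Joint ranges: [-2.98, 2.98], [-0.74, 1.72], [-1.14, 1.35], [-2.1, 2.04], [-1.57, 1.44], [-3.14, 3.14]. Speed limits (rad/s): [1.89, 1.89, 2.39, 2.57, 3.14, 3.14].

## Interface

Orientations are given as a unit quaternion [x, y, z, w].
In Python, from station import robot gives the robot as it stands.
- The arm moves only by the shell command python3 -m inch [FORCE], which reads ROWS from standard input. ROWS is a JSON object with one list for each field, all of the same length, 1 to 5, a row being the entries at one place: aperture (the opening from 0.0 (shut) to 1.0 (fully open)), dx, dy, dz (the shift in m), wx, wy, wz (a rotation vector in rad); each row shifts and turns the commanded pose from where the row before left it, along the tool's axes as they then stand; what a row does not reach is not made up. A row lasts 1/8 s, in which the tool goes at most 0.0625 m and 0.188 rad, less where a joint would pass 70% of its speed; a pose out of reach is approached as far as the arm can. The fingers move at their own pace and stop on an object; FORCE is the grip in N (left out, the last holds). Time passes only in rows, so rows that do not move let the fingers close. It prints the time, the measured TCP pose, the force, the opening and the grip force at its end. Input that does not fit is refused with a message, and nothing moves.
- robot.sense(): the state, without advancing time (a new reading comes with each control period).
- robot.grab_frame(name): name is "scene" or "top" or "wrist"; returns the picture (480x640x3 uint8, red, green, blue); there is no depth.
- robot.get_calibration(name): a dict with "fx", "fy", "cx", "cy" (pixels), "k1" (the pictures are not rectified: a ray, as slopes to the right and down, at radius r is drawn at 1 + k1 r^2 times it, then the intrinsics apply), "position" and "attitude" of the camera in the world. Camera axes: x right, y up, looking along -z (the intrinsics and any distortion apply to the point x, -y, -z); pixel columns grow to the right and rows downward; lengths in m; the calibration is good to about 2 mm. A picture is of the moment at which its call begins: read the wrist's pose just before it. get_calibration takes no time and is no camera call; for the wrist camera it gives the pose at the moment of the call.
- robot.hand_in(): hands the job in; it is judged then, once.
The state is a dict: "clock": time; "joint_positions": joint angles; "dq": joint speeds; "effort": joint torques, N m; "position": TCP position; "orientation": TCP orientation; "ft_force": force on the tool from outside, world axes, zero at the start; "wrist_torque": the same for the moment, N m; "grip_width": opening from 0.0 (shut) to 1.0 (fully open); "grasp_force": force on a finger pad.
Only numpy, scipy, OpenCV 4.12 (cv2) and the standard library are available. Lean on these libraries where they do the work, as an engineer would, in place of code of your own. Each camera call takes 0.05 s, during which the arm holds its last target. There are 200 camera calls.

## Working session

There is one attempt and no reset: what is moved stays moved. The work goes in short steps, Python scripts to look and compute and a shell command to move; the robot and the scene stay as the last step left them, time stands still between calls to the robot, and variables do not carry over. Pictures are saved under pics/ and viewed, at most 10 in all, crops included, and the job is handed in when it is done.

```bash
mkdir -p pics; ls
cat > h.py <<'E'
import numpy as np, cv2
from scipy.spatial.transform import Rotation as R
from station import robot
def ray(c,u,v):
    x=(u-c["cx"])/c["fx"]; y=(v-c["cy"])/c["fy"]; a,b=x,y
    for _ in range(20):
        s=1+c["k1"]*(a*a+b*b); a,b=x/s,y/s
    q=np.array(c["attitude"]); M=R.from_quat(q).as_matrix() if q.size==4 else q
    return np.array(c["position"]),M@np.array([a,-b,-1])
def plane(c,u,v,z):
    o,d=ray(c,u,v); return o+d*(z-o[2])/d[2]
def grab(n,f):
    c=robot.get_calibration(n); im=robot.grab_frame(n)
    cv2.imwrite("pics/"+f,im[...,::-1]); return c,im
def blobs(im,lo,hi,amin=15):
    h=cv2.cvtColor(im,cv2.COLOR_RGB2HSV); m=cv2.inRange(h,lo,hi)
    n,_,s,ce=cv2.connectedComponentsWithStats(m)
    return [(s[i].tolist(),ce[i].round(1).tolist()) for i in range(1,n) if s[i,4]>=amin]
E
python3 - <<'E'
from h import *
for n in("top","scene"):
    c,im=grab(n,n+"0.png"); print(n,c)
    print("red",[b for lo,hi in(((0,150,80),(6,255,255)),((174,150,80),(180,255,255))) for b in blobs(im,lo,hi)])
    print("blue",blobs(im,(100,120,40),(125,255,255),100))
s=robot.sense();print(s,robot.grip_depth)
E
```

```text
pics
top {'fx': 622.6145879738971, 'fy': 622.6145879738971, 'cx': 317.53025357503503, 'cy': 241.0616142242478, 'k1': -0.10443732263509233, 'position': array([0.33759116, 0.04868263, 1.08613264]), 'attitude': array([-0.08462425,  0.08856172,  0.70387589, -0.69968156])}
red [([108, 29, 9, 8, 24], [112.1, 31.7]), ([77, 36, 21, 14, 51], [87.2, 42.3]), ([67, 44, 11, 8, 27], [72.3, 47.6]), ([59, 49, 8, 7, 21], [63.0, 52.2]), ([290, 266, 8, 9, 62], [293.7, 269.6]), ([83, 32, 32, 15, 109], [98.5, 37.9]), ([60, 42, 24, 14, 76], [71.5, 48.9])]
blue [([276, 178, 31, 41, 840], [291.3, 198.4]), ([543, 199, 21, 53, 618], [552.6, 225.4]), ([279, 228, 31, 76, 1365], [294.1, 274.2])]
scene {'fx': 526.7486962107827, 'fy': 526.7486962107827, 'cx': 320.6705809662572, 'cy': 241.51975911747982, 'k1': 0.01429033102400884, 'position': array([-0.05296857,  0.36480607,  0.53144429]), 'attitude': array([-0.24653382,  0.40652203,  0.74425211, -0.46909456])}
red [([14, 184, 42, 19, 169], [34.1, 193.2]), ([0, 197, 16, 13, 73], [6.3, 203.4]), ([307, 256, 10, 5, 35], [310.9, 258.1]), ([33, 185, 20, 12, 58], [41.7, 
[... 250 characters left out ...]
[-1.13100685e+00,  2.13305727e-01, -3.49762269e-02,  1.32352552e+00,
        2.62086447e-05,  1.57083622e+00]), 'dq': array([-1.41910679e-03, -1.25906562e-03,  7.03946265e-04,  3.49467408e-05,
       -1.01156335e-03, -5.50875127e-04]), 'effort': array([-6.60283713e-04, -6.87249112e+01,  4.87806273e+01,  1.21967631e-02,
       -8.97374071e-05, -3.40931038e-06]), 'position': array([ 0.2127491 , -0.45213473,  0.23087425]), 'orientation': array([ 9.75924643e-01,  2.18107395e-01, -9.75004425e-05, -4.96256580e-04]), 'ft_force': array([-0.04350915, -0.06805425, -0.09710122]), 'wrist_torque': array([ 0.03014216, -0.00217591, -0.02928495]), 'grasp_force': 0.0, 'grip_width': 1.0010079381751364} 0.0187
```

View pics/top0.png

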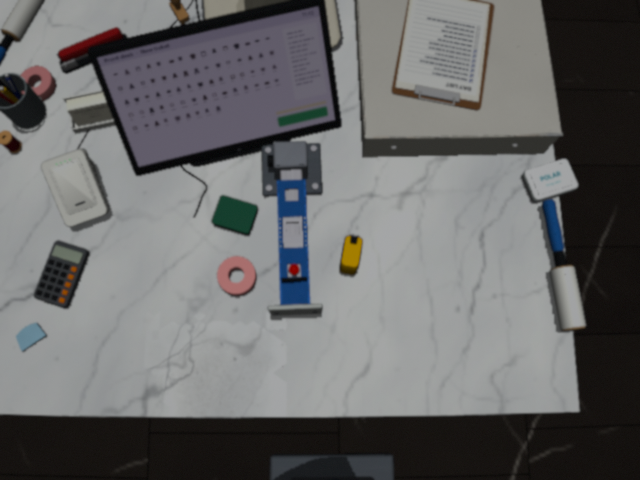

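View pics/scene0.png

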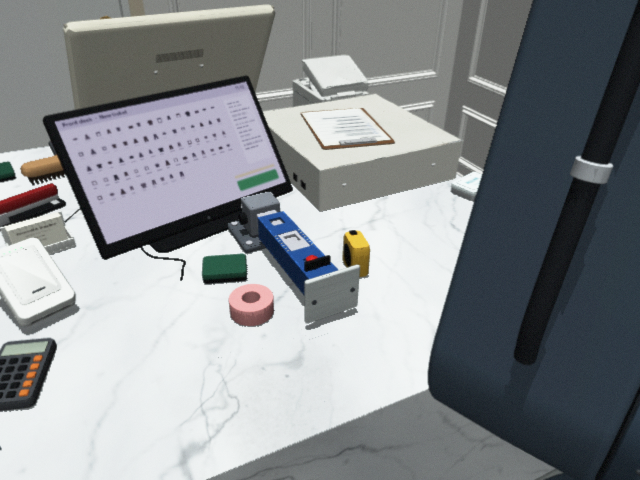

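The top view shows the gauge with its outer end towards the robot: pin at (294,270), stop plate at (296,309), block at (290,155). The steel strip is at about (292,233). The tape measure is at (351,253), the tag roll at (237,276) and the ink pad at (235,215). The scene view shows the pin at (311,258) and a hole in the strip.

Run:
```python
from h import *
ct=robot.get_calibration("top"); cs=robot.get_calibration("scene")
p=plane(ct,293.7,269.6,.071); print("pin top",p, "scene",plane(cs,310.9,258.1,.071))
a=plane(ct,291.3,182,.064);im=cv2.imread("pics/top0.png")[...,::-1]
m=cv2.inRange(cv2.cvtColor(im,cv2.COLOR_RGB2HSV),(100,120,40),(125,255,255));m[:,:265]=0;m[:,320:]=0
# centre line from left/right edges of blue per row
L=[]
for r in range(184,302,3):
    x=np.where(m[r]>0)[0]
    if len(x) : L.append(plane(ct,(x.min()+x.max())/2,r,.064)[:2]); 
L=np.array(L); v=cv2.fitLine(L.astype(np.float32),cv2.DIST_HUBER,0,.001,.001).ravel(); print(v, "yaw",np.arctan2(v[1],v[0]))
print("widths",[np.ptp(np.where(m[r]>0)[0]) for r in (190,220,240,290)])
print("plate",plane(ct,296,306,.084),"R tool",R.from_quat(robot.sense()["orientation"]).as_matrix().round(3))
cw=robot.get_calibration("wrist");print(cw)
```

```text
pin top [0.54327604 0.08206788 0.071     ] scene [0.54076178 0.08435963 0.071     ]
[0.999379   0.03523758 0.58648777 0.08370996] yaw 0.035244875
widths [np.int64(28), np.int64(26), np.int64(26), np.int64(28)]
plate [0.48052085 0.0777877  0.084     ] R tool [[ 0.905  0.426 -0.   ]
 [ 0.426 -0.905  0.001]
 [ 0.    -0.001 -1.   ]]
{'fx': 365.6302610014293, 'fy': 365.6302610014293, 'cx': 317.2416944739642, 'cy': 234.8611172535465, 'k1': 0.005614913303694718, 'position': array([ 0.27754708, -0.42151594,  0.37358136]), 'attitude': array([-0.12012754,  0.07692298, -0.52994616,  0.83594814])}
```

```bash
echo '{"aperture": [0, 0, 0, 0, 0], "dx": [0, 0, 0, 0.029, 0.029], "dy": [0, 0, 0, -0.0436, -0.0436], "dz": [0, 0, 0, 0, 0], "wx": [0, 0, 0, 0, 0], "wy": [0, 0, 0, 0, 0], "wz": [0.135, 0.135, 0.135, 0, 0]}' | python3 -m inch 40
echo '{"aperture": [0, 0, 0, 0, 0], "dx": [0.029, 0.029, 0.029, 0.029, 0.029], "dy": [-0.0436, -0.0436, -0.0436, -0.0436, -0.0436], "dz": [0, 0, 0, 0, 0], "wx": [0, 0, 0, 0, 0], "wy": [0, 0, 0, 0, 0], "wz": [0, 0, 0, 0, 0]}' | python3 -m inch
echo '{"aperture": [0, 0, 0, 0, 0], "dx": [0.029, 0.029, 0.029, 0.029, 0.029], "dy": [-0.0436, -0.0436, -0.0436, -0.0436, -0.0436], "dz": [0, 0, 0, 0, 0], "wx": [0, 0, 0, 0, 0], "wy": [0, 0, 0, 0, 0], "wz": [0, 0, 0, 0, 0]}' | python3 -m inch
echo '{"aperture": [0, 0, 0], "dx": [0, 0, 0], "dy": [0, 0, 0], "dz": [0.02, 0.02, 0], "wx": [0, 0, 0], "wy": [0, 0, 0], "wz": [0, 0, 0]}' | python3 -m inch
python3 - <<'E'
from h import *
c,im=grab("wrist","w1.png"); s=robot.sense();print(s["clock"],s["position"],R.from_quat(s["orientation"]).as_matrix().round(3),s["grip_width"],s["ft_force"])
print("red",[b for lo,hi in(((0,150,80),(6,255,255)),((174,150,80),(180,255,255))) for b in blobs(im,lo,hi)])
E
```

```text
clock: 0.72
position: [0.268, -0.3622, 0.2309]
orientation: [1.0, 0.017, -0.0, -0.0]
ft_force: [1.1, -0.6, 0.8]
grip_width: 0.002
grasp_force: 0.0
clock: 1.35
position: [0.4057, -0.1387, 0.2312]
orientation: [1.0, 0.017, -0.0, 0.0]
ft_force: [1.1, -1.2, 0.5]
grip_width: 0.001
grasp_force: 0.0
clock: 1.98
position: [0.5444, 0.054, 0.2314]
orientation: [0.999, 0.043, -0.001, -0.013]
ft_force: [0.1, -0.5, -0.3]
grip_width: -0.001
grasp_force: 0.0
clock: 2.35
position: [0.5429, 0.0529, 0.1903]
orientation: [0.999, 0.041, -0.002, -0.013]
ft_force: [0.8, 0.5, 0.7]
grip_width: -0.001
grasp_force: 0.0
2.4 [0.54338762 0.05288213 0.1914896 ] [[ 0.997  0.082 -0.004]
 [ 0.082 -0.996  0.026]
 [-0.002 -0.026 -1.   ]] -0.00013112576939689133 [ 0.43524286 -1.49782273  0.55281866]
red [([273, 209, 23, 23, 390], [284.2, 219.9])]
```

View pics/w1.png

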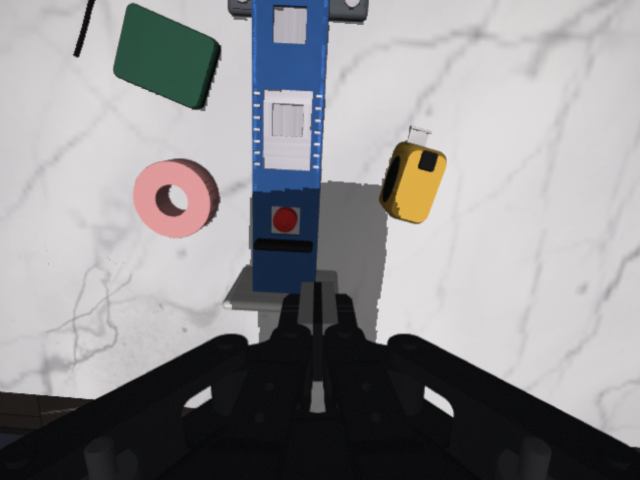

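The wrist view shows the pin at (284,220), its hole spanning about (271–300, 207–235) and the ledge at (283,245). The next hole in the strip is at (288,120) and the last at (290,25). The tool is slightly tilted and a few cm short in y.

Run:
```python
from h import *
c=robot.get_calibration("wrist")
im=cv2.imread("pics/w1.png")[...,::-1]
m=cv2.inRange(cv2.cvtColor(im,cv2.COLOR_RGB2HSV),(100,120,40),(125,255,255))
A=[];
for r in list(range(170,200,3))+list(range(255,285,3)):
    x=np.where(m[r,240:335]>0)[0]+240; A.append((plane(c,(x.min()+x.max())/2,r,.064)[:2]))
for r in range(48,86,3):
    x=np.where(m[r,240:340]>0)[0]+240; A.append((plane(c,(x.min()+x.max())/2,r,.064)[:2]))
v=cv2.fitLine(np.array(A,np.float32),cv2.DIST_HUBER,0,.001,.001).ravel(); v=v*np.sign(v[0]) if v[0]<0 else v
print("line",v,"yaw",np.arctan2(v[1],v[0]))
pin=plane(c,284.2,219.9,.072);d=np.r_[v[:2],0]
print("pin",pin, "line y at pin",v[3]+(pin[0]-v[2])*v[1]/v[0])
for n,u,w in(("next",288,120),("last",290.5,25),("first",285.5,220.5)):print(n,plane(c,u,w,.064),(plane(c,u,w,.064)-pin)@d)
s=robot.sense();Rt=R.from_quat(s["orientation"])
X=np.r_[v[:2],0];X/=np.linalg.norm(X);Z=np.array([0,0,-1.]);T=R.from_matrix(np.c_[X,np.cross(Z,X),Z])
print("rotvec tool",(Rt.inv()*T).as_rotvec())
print("shift in new tool axes",T.inv().apply(pin-s["position"]))
g=cv2.cvtColor(im,cv2.COLOR_RGB2GRAY);print(g[95:150,288].tolist());print(g[120,262:318].tolist())
```

```text
line [0.99943656 0.03356458 0.5781056  0.08240436] yaw 0.033570886
pin [0.54661872 0.08107495 0.072     ] line y at pin 0.08134691935548186
next [0.61735087 0.08331107 0.064     ] 0.07076735175921359
last [0.677008   0.08521475 0.064     ] 0.13045476885986262
first [0.54414005 0.08084397 0.064     ] -0.002485026922406644
rotvec tool [-0.02607143  0.00233508  0.04835803]
shift in new tool axes [ 0.00417556 -0.02806849  0.1194896 ]
[204, 206, 208, 211, 213, 212, 213, 210, 166, 121, 164, 183, 185, 185, 184, 185, 185, 185, 185, 185, 185, 185, 186, 185, 186, 186, 186, 185, 186, 185, 185, 185, 186, 185, 186, 185, 185, 185, 185, 185, 186, 193, 198, 198, 195, 195, 196, 197, 200, 202, 200, 198, 198, 197, 197]
[89, 138, 194, 199, 201, 201, 197, 196, 194, 174, 139, 180, 184, 184, 185, 185, 184, 182, 181, 180, 182, 186, 188, 188, 185, 185, 186, 184, 183, 183, 183, 180, 178, 178, 181, 184, 182, 180, 180, 181, 175, 172, 201, 207, 208, 206, 202, 199, 176, 104, 81, 83, 108, 162, 204, 206]
```

```bash
echo '{"aperture": [0, 0, 0, 0, 0], "dx": [0, 0.003, 0, 0, 0], "dy": [0, -0.0283, 0, 0, 0], "dz": [0, 0.02, 0.03, 0.03, 0], "wx": [-0.026, 0, 0, 0, 0], "wy": [0.0023, 0, 0, 0, 0], "wz": [0.0484, 0, 0, 0, 0]}' | python3 -m inch
python3 - <<'E'
from h import *
c,im=grab("wrist","w2.png"); s=robot.sense();print(s["clock"],s["position"],R.from_quat(s["orientation"]).as_matrix().round(4),s["ft_force"])
E
```

```text
clock: 3.02
position: [0.5463, 0.0516, 0.1113]
orientation: [0.999, 0.04, -0.001, -0.013]
ft_force: [-0.4, 0.2, 0.2]
grip_width: -0.001
grasp_force: 0.0
3.075 [0.54720959 0.05180109 0.11275042] [[ 9.968e-01  7.970e-02 -1.300e-03]
 [ 7.970e-02 -9.965e-01  2.540e-02]
 [ 8.000e-04 -2.540e-02 -9.997e-01]] [ 0.15624614 -0.41625326 -0.16904837]
```

View pics/w2.png

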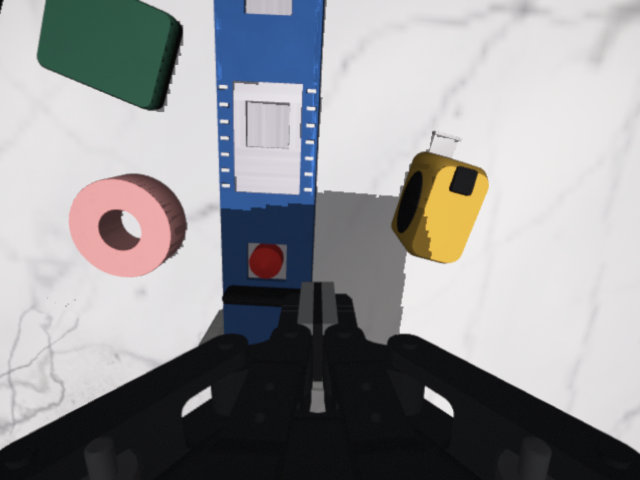

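The pin is at (267,261) and the tool is still to its right: y and the rotation did not move. I'll check the joint positions.

Run:
```python
from h import *
s=robot.sense();print(s["joint_positions"].round(3),s["effort"].round(1),s["wrist_torque"])
```

```text
[ 0.08   0.363 -0.137  1.071  0.025  3.142] [  0.1 -76.2  43.4  -0.9   0.1   0. ] [-0.01225993 -0.00711838  0.01367523]
```

Joint 6 is at its limit (3.142), so I'll give the tool a half turn the other way, lifting slightly first.

```bash
echo '{"aperture": [0, 0, 0, 0, 0], "dx": [0, 0, 0, 0, 0], "dy": [0, 0, 0, 0, 0], "dz": [-0.02, -0.02, 0, 0, 0], "wx": [0, 0, 0, 0, 0], "wy": [0, 0, 0, 0, 0], "wz": [-0.18, -0.18, -0.18, -0.18, -0.18]}' | python3 -m inch >/dev/null
echo '{"aperture": [0, 0, 0, 0, 0], "dx": [0, 0, 0, 0, 0], "dy": [0, 0, 0, 0, 0], "dz": [0, 0, 0, 0, 0], "wx": [0, 0, 0, 0, 0], "wy": [0, 0, 0, 0, 0], "wz": [-0.18, -0.18, -0.18, -0.18, -0.18]}' | python3 -m inch > /dev/null
echo '{"aperture": [0, 0, 0, 0, 0], "dx": [0, 0, 0, 0, 0], "dy": [0, 0, 0, 0, 0], "dz": [0, 0, 0, 0, 0], "wx": [0, 0, 0, 0, 0], "wy": [0, 0, 0, 0, 0], "wz": [-0.18, -0.18, -0.18, -0.18, -0.18]}' | python3 -m inch >/dev/null
echo '{"aperture": [0, 0, 0], "dx": [0, 0, 0], "dy": [0, 0, 0], "dz": [0, 0, 0], "wx": [0, 0, 0], "wy": [0, 0, 0], "wz": [-0.18, -0.18, 0]}' | python3 -m inch
cat > st.py <<'E'
from h import *
s=robot.sense();Rt=R.from_quat(s["orientation"])
X=-np.array([np.cos(.0336),np.sin(.0336),0]);Z=np.array([0,0,-1.]);T=R.from_matrix(np.c_[X,np.cross(Z,X),Z])
print(s["clock"],s["position"].round(4),"rot",(Rt.inv()*T).as_rotvec().round(4),"tool shift to pin",T.inv().apply(np.array([.545,.0813,.073])-s["position"]).round(4),"F(tool axes)",T.inv().apply(s["ft_force"]).round(1),s["joint_positions"].round(2))
E
python3 st.py
```

```text
clock: 5.32
position: [0.5481, 0.0512, 0.154]
orientation: [0.001, 1.0, 0.013, 0.001]
ft_force: [0.3, 0.0, 0.3]
grip_width: -0.006
grasp_force: 0.0
5.325 [0.5481 0.0512 0.154 ] rot [ 0.0257  0.0019 -0.0357] tool shift to pin [0.0021 0.0302 0.081 ] F(tool axes) [-0.3  0.  -0.3] [ 0.08  0.34 -0.06  1.17  0.03  0.08]
```

```bash
echo '{"aperture": [0, 0, 0, 0, 0], "dx": [0, 0.002, 0, 0, 0], "dy": [0, 0.030, 0, 0, 0], "dz": [0, 0.02, 0.03, 0.016, 0], "wx": [0.0257, 0, 0, 0, 0], "wy": [0.0019, 0, 0, 0, 0], "wz": [-0.0357, 0, 0, 0, 0]}' | python3 -m inch
python3 st.py
python3 - <<'E'
from h import *
c,im=grab("wrist","w3.png"); cs,im=grab("scene","s3.png")
cv2.imwrite("pics/s3c.png",cv2.resize(im[190:340,230:390],None,fx=4,fy=4,interpolation=cv2.INTER_CUBIC)[...,::-1])
E
```

```text
clock: 5.95
position: [0.5435, 0.0812, 0.0856]
orientation: [-0.017, 1.0, -0.0, -0.002]
ft_force: [-0.2, -1.3, 0.3]
grip_width: 0.002
grasp_force: 0.0
5.95 [0.5435 0.0812 0.0856] rot [-0.0005 -0.0041  0.0006] tool shift to pin [-0.0015  0.0001  0.0126] F(tool axes) [ 0.2 -1.2 -0.3] [ 0.15  0.39 -0.17  1.01 -0.    0.11]
```

View pics/w3.png

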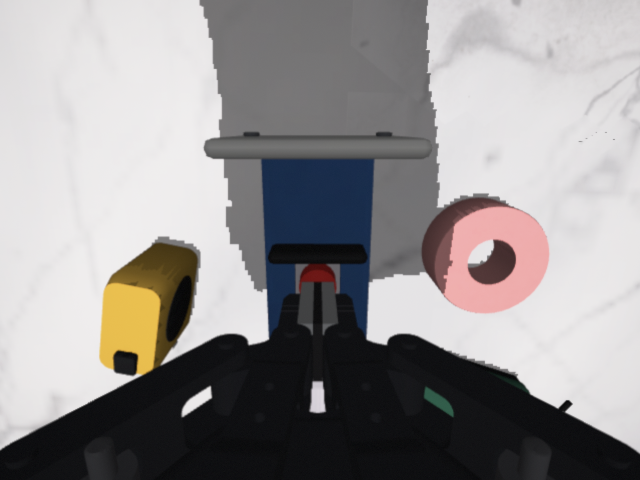

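View pics/s3c.png

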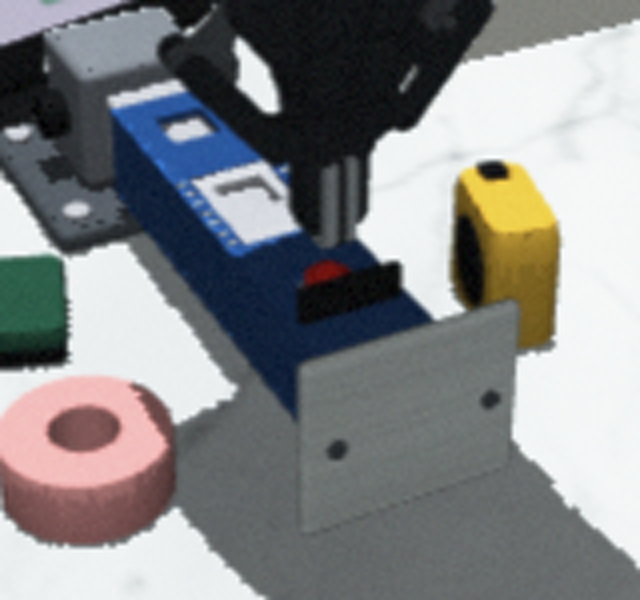

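The wrist view shows the tip in line with the pin, with the red visible at (318,272) just beyond it. The ledge's inner edge is at row 263. The scene crop agrees, with the tip hovering above and slightly inward of the pin.

Run:
```python
from h import *
c=robot.get_calibration("wrist"); s=robot.sense()
f=lambda u,v,z:(R.from_quat(s["orientation"]).inv().apply(plane(c,u,v,z)-s["position"])*1000).round(1)
print("ledge inner top edge",f(318,263,.079),"outer",f(318,245,.079),"red far edge",f(318,264,.068),"tip front",f(318,283,.0856),"tip sides",f(300,285,.0856),f(336,285,.0856),"hole far edge",f(298,264,.064),"hole sides",f(296,275,.064),f(340,275,.064),"plate outer top",f(318,137,.084))
```

```text
ledge inner top edge [14.7  0.6  8. ] outer [23.   0.6  8.1] red far edge [10.   0.7 19. ] tip front [8.1 0.6 1.4] tip sides [ 7.1 -7.1  1.4] [7.1 8.3 1.4] hole far edge [ 8.5 -9.  23. ] hole sides [  2.7 -10.1  23. ] [ 2.7 11.4 23. ] plate outer top [68.3  0.6  3.1]
```

```bash
echo '{"aperture": [0, 0], "dx": [0, 0], "dy": [0, 0], "dz": [0.01, 0], "wx": [0, 0], "wy": [0, 0], "wz": [0, 0]}' | python3 -m inch
echo '{"aperture": [0, 0], "dx": [0, 0], "dy": [0, 0], "dz": [0.003, 0], "wx": [0, 0], "wy": [0, 0], "wz": [0, 0]}' | python3 -m inch
echo '{"aperture": [0, 0], "dx": [0, 0], "dy": [0, 0], "dz": [0.003, 0], "wx": [0, 0], "wy": [0, 0], "wz": [0, 0]}' | python3 -m inch;python3 st.py
```

```text
clock: 6.3
position: [0.5438, 0.0813, 0.0757]
orientation: [-0.017, 1.0, -0.0, -0.002]
ft_force: [-0.4, 0.3, -0.4]
grip_width: 0.001
grasp_force: 0.0
clock: 6.55
position: [0.5441, 0.0814, 0.0731]
orientation: [-0.018, 1.0, 0.0, -0.001]
ft_force: [0.0, -0.0, 0.0]
grip_width: 0.002
grasp_force: 0.0
clock: 6.8
position: [0.5442, 0.0814, 0.0702]
orientation: [-0.018, 1.0, 0.0, -0.001]
ft_force: [0.2, -1.0, 5.1]
grip_width: -0.004
grasp_force: 2.7
6.8 [0.5442 0.0814 0.0702] rot [ 0.0002 -0.002   0.0015] tool shift to pin [-0.0008 -0.0002 -0.0028] F(tool axes) [-0.2 -1.  -5.1] [ 0.15  0.4  -0.2   0.98  0.    0.11]
```

```bash
echo '{"aperture": [0, 0], "dx": [0, 0], "dy": [0, 0], "dz": [0.003, 0], "wx": [0, 0], "wy": [0, 0], "wz": [0, 0]}' | python3 -m inch|sed -n 2,4p
echo '{"aperture": [0, 0], "dx": [0, 0], "dy": [0, 0], "dz": [0.002, 0], "wx": [0, 0], "wy": [0, 0], "wz": [0, 0]}' | python3 -m inch|sed -n 2,4p
echo '{"aperture": [0, 0], "dx": [0, 0], "dy": [0, 0], "dz": [0.001, 0], "wx": [0, 0], "wy": [0, 0], "wz": [0, 0]}' | python3 -m inch|sed -n 2,4p;python3 st.py
```

```text
position: [0.5443, 0.0814, 0.0674]
orientation: [-0.018, 1.0, 0.0, -0.001]
ft_force: [-0.9, 0.2, 7.6]
position: [0.5443, 0.0815, 0.0655]
orientation: [-0.018, 1.0, 0.0, -0.001]
ft_force: [-1.7, -0.9, 9.0]
position: [0.5444, 0.0815, 0.0646]
orientation: [-0.018, 1.0, 0.0, -0.001]
ft_force: [-0.5, -0.3, 9.4]
7.55 [0.5444 0.0815 0.0646] rot [ 0.0002 -0.0015  0.0015] tool shift to pin [-0.0006 -0.0002 -0.0084] F(tool axes) [ 0.5 -0.2 -9.4] [ 0.15  0.4  -0.21  0.96  0.    0.11]
```

```bash
echo '{"aperture": [0, 0, 0], "dx": [0, 0, 0], "dy": [0, 0, 0], "dz": [0.001, 0, 0], "wx": [0, 0, 0], "wy": [0, 0, 0], "wz": [0, 0, 0]}' | python3 -m inch|sed -n 2,4p
echo '{"aperture": [0, 0], "dx": [0.003, 0], "dy": [0, 0], "dz": [0, 0], "wx": [0, 0], "wy": [0, 0], "wz": [0, 0]}' | python3 -m inch|sed -n 2,4p;python3 st.py
```

```text
position: [0.5444, 0.0815, 0.0637]
orientation: [-0.018, 1.0, 0.0, -0.001]
ft_force: [-1.8, -0.2, 9.7]
position: [0.542, 0.0814, 0.064]
orientation: [-0.018, 1.0, 0.0, -0.0]
ft_force: [1.0, -0.8, 10.7]
8.175 [0.542  0.0814 0.064 ] rot [ 0.0003 -0.0001  0.0015] tool shift to pin [-0.003  -0.0002 -0.009 ] F(tool axes) [ -1.   -0.8 -10.7] [ 0.15  0.4  -0.22  0.96  0.    0.11]
```

```bash
for i in 1; do echo '{"aperture": [0, 0], "dx": [0.002, 0], "dy": [0, 0], "dz": [0.0003, 0], "wx": [0, 0], "wy": [0, 0], "wz": [0, 0]}' | python3 -m inch|sed -n 2,4p; done
echo '{"aperture": [0, 0], "dx": [0.002, 0], "dy": [0, 0], "dz": [0, 0], "wx": [0, 0], "wy": [0, 0], "wz": [0, 0]}' | python3 -m inch|sed -n 2,4p;python3 st.py
```

```text
position: [0.5403, 0.0814, 0.0639]
orientation: [-0.018, 1.0, 0.0, 0.0]
ft_force: [2.7, 0.5, 10.5]
position: [0.5385, 0.0814, 0.0639]
orientation: [-0.018, 1.0, 0.0, 0.0]
ft_force: [3.4, 0.1, 9.3]
8.675 [0.5385 0.0814 0.0639] rot [0.0004 0.0008 0.0015] tool shift to pin [-0.0065 -0.0003 -0.0091] F(tool axes) [-3.4  0.  -9.3] [ 0.15  0.39 -0.23  0.95  0.    0.11]
```

```bash
echo '{"aperture": [0, 0], "dx": [0.001, 0.001], "dy": [0, 0], "dz": [0.0005, 0], "wx": [0, 0], "wy": [0, 0], "wz": [0, 0]}' | python3 -m inch|sed -n 2,4p;  echo '{"aperture": [0, 0], "dx": [0.001, 0], "dy": [0, 0], "dz": [0, 0], "wx": [0, 0], "wy": [0, 0], "wz": [0, 0]}' | python3 -m inch|sed -n 2,4p;python3 st.py
```

```text
position: [0.5372, 0.0813, 0.0637]
orientation: [-0.018, 1.0, 0.0, 0.001]
ft_force: [8.2, 0.6, 9.5]
position: [0.5365, 0.0813, 0.0637]
orientation: [-0.018, 1.0, 0.0, 0.001]
ft_force: [8.7, 1.9, 7.6]
9.175 [0.5365 0.0813 0.0637] rot [0.0004 0.0025 0.0014] tool shift to pin [-0.0085 -0.0003 -0.0093] F(tool axes) [-8.7  1.6 -7.6] [ 0.15  0.39 -0.23  0.95  0.    0.12]
```

```bash
for_=0; echo '{"aperture": [0, 0], "dx": [0.001, 0], "dy": [0, 0], "dz": [0.0003, 0], "wx": [0, 0], "wy": [0, 0], "wz": [0, 0]}' | python3 -m inch|sed -n 2,4p;  echo '{"aperture": [0, 0], "dx": [0.001, 0], "dy": [0, 0], "dz": [0, 0], "wx": [0, 0], "wy": [0, 0], "wz": [0, 0]}' | python3 -m inch|sed -n 2,4p; echo '{"aperture": [0, 0], "dx": [0.001, 0], "dy": [0, 0], "dz": [0, 0], "wx": [0, 0], "wy": [0, 0], "wz": [0, 0]}' | python3 -m inch|sed -n 2,4p;python3 st.py
```

```text
position: [0.5361, 0.0813, 0.0637]
orientation: [-0.017, 1.0, 0.0, 0.002]
ft_force: [12.9, 0.0, 7.9]
position: [0.5353, 0.0812, 0.0637]
orientation: [-0.017, 1.0, 0.0, 0.002]
ft_force: [12.6, 0.1, 7.5]
position: [0.5343, 0.0812, 0.0637]
orientation: [-0.017, 1.0, 0.0, 0.002]
ft_force: [13.4, -1.1, 7.1]
9.925 [0.5343 0.0812 0.0637] rot [0.0004 0.0041 0.0013] tool shift to pin [-0.0107 -0.0003 -0.0093] F(tool axes) [-13.4  -1.6  -7.1] [ 0.15  0.38 -0.24  0.94 -0.    0.12]
```

```bash
echo '{"aperture": [0, 0], "dx": [0.0015, 0.0015], "dy": [0, 0], "dz": [0, 0], "wx": [0, 0], "wy": [0, 0], "wz": [0, 0]}' | python3 -m inch|sed -n 2,4p;  echo '{"aperture": [0, 0], "dx": [0.002, 0.001], "dy": [0, 0], "dz": [0, 0], "wx": [0, 0], "wy": [0, 0], "wz": [0, 0]}' | python3 -m inch|sed -n 2,4p; echo '{"aperture": [0, 0], "dx": [0.002, 0], "dy": [0, 0], "dz": [0, 0], "wx": [0, 0], "wy": [0, 0], "wz": [0, 0]}' | python3 -m inch|sed -n 2,4p;python3 st.py
```

```text
position: [0.5305, 0.0811, 0.0632]
orientation: [-0.017, 1.0, 0.0, 0.001]
ft_force: [-0.5, 0.4, 4.1]
position: [0.5257, 0.0809, 0.0627]
orientation: [-0.018, 1.0, 0.0, -0.0]
ft_force: [2.0, 0.7, 8.2]
position: [0.524, 0.0808, 0.0628]
orientation: [-0.018, 1.0, 0.0, -0.0]
ft_force: [3.2, -0.7, 7.4]
10.675 [0.524  0.0808 0.0628] rot [ 0.0004 -0.0003  0.0015] tool shift to pin [-0.021  -0.0003 -0.0102] F(tool axes) [-3.2 -0.8 -7.4] [ 0.15  0.37 -0.27  0.94  0.    0.12]
```

```bash
echo '{"aperture": [0, 0, 0, 0, 0], "dx": [0, 0.004, 0.006, 0.006, 0.006], "dy": [0, 0, 0, 0, 0], "dz": [-0.003, 0, 0, 0, 0], "wx": [0, 0, 0, 0, 0], "wy": [0, 0, 0, 0, 0], "wz": [0, 0, 0, 0, 0]}' | python3 -m inch|sed -n 2,4p;  echo '{"aperture": [0, 0, 0, 0], "dx": [0.006, 0.006, 0.004, 0], "dy": [0, 0, 0, 0], "dz": [0, 0, 0, 0], "wx": [0, 0, 0, 0], "wy": [0, 0, 0, 0], "wz": [0, 0, 0, 0]}' | python3 -m inch|sed -n 2,4p; python3 st.py
```

```text
position: [0.5016, 0.08, 0.0654]
orientation: [-0.018, 1.0, 0.0, -0.001]
ft_force: [4.9, -0.2, -0.2]
position: [0.4846, 0.0793, 0.0651]
orientation: [-0.018, 1.0, 0.0, -0.002]
ft_force: [-0.3, -0.5, 0.6]
11.8 [0.4846 0.0793 0.0651] rot [ 0.0001 -0.0031  0.0015] tool shift to pin [-0.0604 -0.     -0.0079] F(tool axes) [ 0.4 -0.5 -0.6] [ 0.16  0.29 -0.36  0.92  0.    0.13]
```

```bash
echo '{"aperture": [0, 0, 0, 0], "dx": [0.002, 0.002, 0.002, 0.002], "dy": [0, 0, 0, 0], "dz": [0, 0, 0, 0], "wx": [0, 0, 0, 0], "wy": [0, 0, 0, 0], "wz": [0, 0, 0, 0]}' | python3 -m inch|sed -n 2,4p;  echo '{"aperture": [0, 0, 0], "dx": [0.002, 0.002, 0], "dy": [0, 0, 0], "dz": [0, 0, 0], "wx": [0, 0, 0], "wy": [0, 0, 0], "wz": [0, 0, 0]}' | python3 -m inch|sed -n 2,4p
python3 - <<'E'
from h import *
c,im=grab("top","t4.png")
print("red",[b for lo,hi in(((0,150,80),(6,255,255)),((174,150,80),(180,255,255))) for b in blobs(im,lo,hi,8) if b[1][1]>150])
E
```

```text
position: [0.4775, 0.0791, 0.0652]
orientation: [-0.018, 1.0, 0.0, -0.001]
ft_force: [5.0, -0.5, -3.5]
position: [0.4727, 0.0789, 0.0651]
orientation: [-0.018, 1.0, 0.0, -0.001]
ft_force: [0.7, 0.0, -0.2]
red []
```

```bash
for i in 1; do echo '{"aperture": [0, 0], "dx": [0.001, 0.001], "dy": [0, 0], "dz": [0, 0], "wx": [0, 0], "wy": [0, 0], "wz": [0, 0]}' | python3 -m inch|sed -n '2p;4p'; echo '{"aperture": [0, 0], "dx": [0.001, 0.001], "dy": [0, 0], "dz": [0, 0], "wx": [0, 0], "wy": [0, 0], "wz": [0, 0]}' | python3 -m inch|sed -n '2p;4p'; done; echo '{"aperture": [0, 0], "dx": [0.001, 0], "dy": [0, 0], "dz": [0, 0], "wx": [0, 0], "wy": [0, 0], "wz": [0, 0]}' | python3 -m inch|sed -n '2p;4p'
cat > red.py <<'E'
from h import *
c,im=grab("top","t5.png")
print("red",[b for lo,hi in(((0,130,60),(8,255,255)),((172,130,60),(180,255,255))) for b in blobs(im,lo,hi,5) if b[1][1]>150 and 270<b[1][0]<320])
E
python3 red.py
```

```text
position: [0.471, 0.0789, 0.0652]
ft_force: [0.3, 0.2, -0.6]
position: [0.4691, 0.0788, 0.0652]
ft_force: [1.7, -0.6, -1.7]
position: [0.4681, 0.0787, 0.0652]
ft_force: [1.0, -0.7, -1.0]
red []
```

```bash
echo '{"aperture": [0, 0], "dx": [0.001, 0], "dy": [0, 0], "dz": [0, 0], "wx": [0, 0], "wy": [0, 0], "wz": [0, 0]}' | python3 -m inch|sed -n '2p;4p'; python3 red.py; echo '{"aperture": [0, 0], "dx": [0.001, 0], "dy": [0, 0], "dz": [0, 0], "wx": [0, 0], "wy": [0, 0], "wz": [0, 0]}' | python3 -m inch|sed -n '2p;4p'; python3 red.py;  echo '{"aperture": [0, 0], "dx": [0.001, 0], "dy": [0, 0], "dz": [0, 0], "wx": [0, 0], "wy": [0, 0], "wz": [0, 0]}' | python3 -m inch|sed -n '2p;4p'; python3 red.py
```

```text
position: [0.467, 0.0787, 0.0652]
ft_force: [2.2, 0.9, -0.9]
red []
position: [0.4662, 0.0787, 0.0653]
ft_force: [4.7, 0.5, -1.3]
red []
position: [0.4658, 0.0787, 0.0653]
ft_force: [8.4, -0.6, -6.4]
red []
```

```bash
python3 - <<'E'
from h import *
cs,im=grab("scene","s6.png")
cv2.imwrite("pics/s6c.png",cv2.resize(im[190:340,220:400],None,fx=4,fy=4,interpolation=cv2.INTER_CUBIC)[...,::-1])
print("red",[b for lo,hi in(((0,130,60),(8,255,255)),((172,130,60),(180,255,255))) for b in blobs(im,lo,hi,5) if 220<b[1][0]<400 and 190<b[1][1]<340])
E
python3 st.py
```

```text
red [([307, 259, 7, 7, 24], [309.1, 262.7]), ([310, 262, 4, 4, 5], [311.6, 263.2])]
14.475 [0.4659 0.0787 0.0654] rot [ 0.0001 -0.001   0.0014] tool shift to pin [-0.0791 -0.     -0.0076] F(tool axes) [-8.3 -0.6  5.8] [ 0.17  0.26 -0.41  0.9   0.    0.13]
```

View pics/s6c.png

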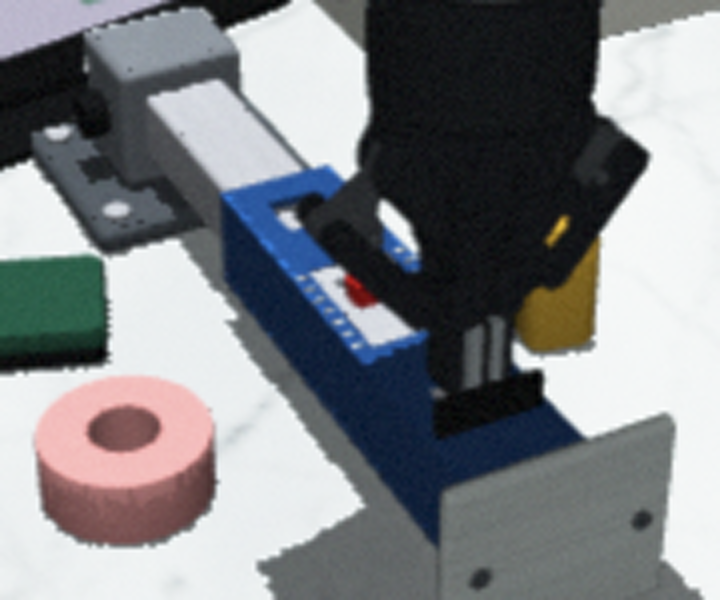

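The red pin stands up in the strip's hole at crop (360,290), the rail is exposed behind the sleeve, and the push met a hard stop at 8 N. I'll back off and lift away.

```bash
echo '{"aperture": [0, 0, 0, 0, 0], "dx": [-0.002, -0.001, 0, 0, 0], "dy": [0, 0, 0, 0, 0], "dz": [0, -0.001, -0.01, -0.03, -0.05], "wx": [0, 0, 0, 0, 0], "wy": [0, 0, 0, 0, 0], "wz": [0, 0, 0, 0, 0]}' | python3 -m inch|sed -n '2p;4p';echo '{"aperture": [0, 0, 0], "dx": [0.05, 0.05, 0], "dy": [0, 0, 0], "dz": [-0.04, -0.03, 0], "wx": [0, 0, 0], "wy": [0, 0, 0], "wz": [0, 0, 0]}' | python3 -m inch|sed -n '2p;4p'
python3 - <<'E'
from h import *
ct,im=grab("top","t7.png"); cs,sc=grab("scene","s7.png")
a=cv2.resize(im[140:340,200:400],(600,600),interpolation=cv2.INTER_CUBIC);cv2.imwrite("pics/t7c.png",a[...,::-1])
for c,i in((ct,im),(cs,sc)):
    print("red",[(b,plane(c,*b[1],.071).round(4)) for b in blobs(i,(0,130,60),(8,255,255),12) if 220<b[1][0]<400 and 190<b[1][1]<340])
o=cv2.imread("pics/top0.png")[...,::-1]
for n,lo,hi in(("yel",(18,120,60),(35,255,255)),("grn",(60,80,20),(90,255,255)),("pink",(0,60,120),(8,140,255))):
    for i in(o,im): print(n,[b[1] for b in blobs(i,lo,hi,100) if 200<b[1][0]<370 and 190<b[1][1]<310])
E
python3 st.py
```

```text
position: [0.4671, 0.0786, 0.1569]
ft_force: [1.3, 0.3, -0.2]
position: [0.3685, 0.0754, 0.2284]
ft_force: [1.3, -0.1, -0.5]
red []
red [(([306, 256, 12, 10, 93], [311.5, 260.3]), array([0.5351, 0.086 , 0.071 ]))]
yel [[350.9, 253.5]]
yel [[355.1, 246.8]]
grn [[234.6, 214.8]]
grn [[234.6, 214.8]]
pink [[235.9, 274.9]]
pink [[233.4, 260.2]]
15.575 [0.37   0.0754 0.2261] rot [ 0.0004 -0.0007  0.0017] tool shift to pin [-1.751e-01  1.000e-04  1.531e-01] F(tool axes) [-0.4 -0.8  0.9] [ 0.2  -0.04 -0.32  1.28  0.    0.17]
```

View pics/t7c.png

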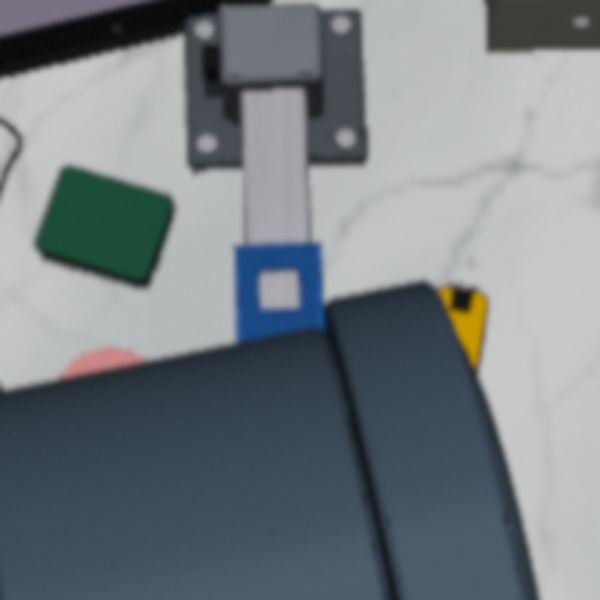

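The arm hides part of the top view. In the scene view the pin's top row is 256, the same as at the start, so it is fully up. I'll check the loose things there and hand in.

Run:
```python
from h import *
for f in("scene0","s7"):
    i=cv2.imread(f"pics/{f}.png")[...,::-1]
    print([[b[1] for b in blobs(i,lo,hi,60) if 190<b[1][0]<400 and 190<b[1][1]<340] for lo,hi in(((18,120,60),(35,255,255)),((60,80,20),(90,255,255)),((0,60,90),(8,140,255)))])
print(robot.hand_in())
```

```text
[[[358.1, 250.5]], [[224.0, 266.7]], [[250.8, 304.5]]]
[[[357.4, 253.7]], [[224.0, 266.7]], [[250.5, 303.8]]]
the job is handed in; nothing more can be done
None
```

The sleeve is one hole farther out (about 73 mm) with the pin sprung up in the strip's hole. The highest force I read was about 15 N, the tape measure, tag roll and ink pad show no sign of having moved, and the job is handed in; no verdict came back.

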